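Unlatch the crate that holds the mug

TASK

Two small slatted crates on the worktop have latched gates; one holds the mug, the other spice jars. Unlatch the gate of the crate with the mug (pressing its steel thumb lever down lifts the latch bar out of its catch) and swing that gate wide open, about 75 degrees, so that the mug can be taken out. Leave the mug standing where it is, keep the other crate's gate shut, and let go of everything.

Things in the scene. Friction and masses are not known exactly. Their poses are not given: they have to be found in the camera images.
- mug_crate: The crate that holds the mug. Both crates are alike: reddish-brown wood slats, open on top, 200 mm wide, 150 mm deep, 102 mm high, fixed to the worktop, gate in front, facing the robot within 10 degrees. Origin: centre of its underside; x to the back, y to its left, z up. The latch catch is on top of its right front post and holds the gate until the latch bar is lifted out.
- mug_thumb (a point): Top centre of the mug crate's thumb lever, 129 mm above the worktop: a steel plate over the gate's top rail, 48 mm along the gate, 56 mm across, with a lip along its front edge (robot's side), 8 mm thick, 14 mm high, 24 mm from this point. Closed fingertips can press the plate down, then pull the gate open by the lip. Axes with the gate shut: x into the crate, y along the gate to its hinge.
- mug_hinge (a point): Point on the upright hinge axis of the mug crate's gate, at the gate's left end seen from the robot, 129 mm above the worktop. The thumb point lies 63 mm from it along the gate, the gate's free end 170 mm. Axes: x square to the gate (into the crate when shut), y along the gate from free end to hinge, z up; they turn with the gate.
- mug_gate (a joint): Angle of the mug crate's gate in rad: 0 shut; grows as its free end swings out towards the robot (clockwise from above); stop at 1.75. It moves freely and stays where it is left. The gate is 12 mm thick and reaches from 18 to 93 mm above the worktop; the latch rides on it.
- mug_latch (a joint): Rocking angle of its latch in rad: 0 bar down in the catch. The thumb lever and bar are one piece on a pivot 55 mm from the thumb point; pressing the thumb point down raises the bar (under 1 N; it drops by its own weight). The bar is free above 0.17 (9 mm down), stop at 0.36 (19 mm); 13 to 16 mm is right. Keep it pressed until the gate is open about 10 degrees.
- mug: Pale mug with dots and a handle, 92 mm wide (127 mm over the handle), 93 mm high, standing on the crate's 12 mm thick floor. Origin at the centre of its underside, z up. Not to be moved.
- other_gate (a joint): Angle in rad of the gate of the other crate, which holds spice jars: 0 shut. Same build; to be left shut.

How it is judged:
By the outcome, as a careful person would: the job done as asked, in the order asked, and still so for the second after the job is handed in, with the robot touching nothing.
It also fails if it takes over 34 s, if anything falls off the work surface, if the arm or the gripper's body presses on something with over 40 N, if the wrist force passes 120 N, or if a joint passes its speed limit or range.

ROBOT

A 6-joint arm with a two-finger parallel gripper is mounted at the origin on the work surface; the furniture and walls round the work are solid. World frame = base frame: x ahead of the robot, y to its left, z up, the work surface at z = 0. Lengths are in m, angles in rad, forces in N, time in s.
With the tool pointing down it reaches from about 0.35 to 0.8 m from the base axis. Payload 7.3 kg.
Tool frame: the origin (TCP) lies midway between the tips of the shut fingers; the grasp point (between the pads) lies 19 mm behind it; z points along the fingers, y is the line along which they close (so a half turn about z gives the same grasp; the last joint's range is limited). The gripper opens to 85 mm and grips with 20 to 120 N. Pads are 22 mm wide; open, the fingers measure 114 mm over their backs; the gripper's body (76 mm by 85 mm) begins 54 mm behind the grasp point. The pads swing forward as they close: fully open they stand 13 mm farther back than shut.
Start: joints at [1.037, 0.342, 1.524, -0, 1.275, -0.146], TCP at [0.199, 0.486, 0.231] pointing down, gripper open.
Joint ranges: [-2.53, 2.53], [-0.77, 2.02], [0.04, 2.7], [-1, 4.14], [0.28, 2.66], [-3.11, 3.11]. Speed limits (rad/s): [2.57, 2.57, 3.14, 3.14, 3.14, 3.14].

INTERFACE

Orientations are given as a rotation vector (axis times angle).
In Python, from rig import manip gives the robot as it stands. The module is installed in compiled form; this text tells all that it offers.
- The arm moves only by the tool carry_out, never from a script. Its argument "plan" is a list of rows, each a list of 3 entries, a list of its own where there are three numbers: the finger opening in m, from 0 to 0.0854, then the shift along the tool's x, y, z in m, then the turn about the tool's z in rad. In form: [[jaw, [tx, ty, tz], yaw], ...]. A call has 1 to 12 rows; each row is the pose to reach, as a shift and turn from the pose commanded when the call began, along the tool's axes at that moment; what a row does not reach only later rows make up. A row lasts 1/8 s, in which the tool goes at most 62.5 mm and 10.7 degrees, less where a joint would pass 70% of its speed; a pose out of reach is approached as far as the arm can. A call with a gripper value outside its range is refused whole. The fingers move at their own pace and stop on an object; "grip_force" is the grip in N (left out, the last holds). Time passes only in rows, so rows that repeat a pose let the fingers close. It gives the time, the measured TCP pose, the force, the opening and the grip force at its end, in the units of the state.
- manip.get_state(): the state, without advancing time (a new reading comes with each control period).
- manip.grab_frame(name): name is "side" or "top"; returns (picture, depth): 480x640x3 uint8, red, green, blue; 480x640 float32, m along the optical axis (not along the pixel's ray), 0 where there is no reading.
- manip.camera_info(name): a dict with "mtx" (3x3 intrinsics, pixels), "rvec" (rotation vector, rad) and "tvec" (3), from world to camera coordinates, as OpenCV has them. Camera axes: x right, y down, z forward; pixel columns grow to the right and rows downward; lengths in m; the calibration is good to about 2 mm. A picture is of the moment at which its call begins. camera_info takes no time and is no camera call.
- manip.finish_job(): hands the job in; it is judged then, once.
Trained networks look in the newest picture that a camera, given by its name, has taken for a name from the list of things; names that differ only in an ending like _2 or _b are one class to them, and where a whole thing is asked for, a point or a joint stands for the part that bears it (a point fixed in the world has none). Each returns a list of dicts, best first, with "confidence" (0 to 1); they miss things now and then, are a little off and sometimes report something else, mostly with a low value. They report only what shows in the picture. A call takes as long as a camera call.
- manip.boxes_of(camera, name): "extent" ([left, top, right, bottom] in pixels, round what is visible of it).
- manip.pinpoint(camera, name): "centre" ([column, row] in pixels: a listed point, or the origin of a listed thing).
The state is a dict: "t": time; "qpos": joint angles; "joint_velocities": joint speeds; "joint_torque": joint torques, N m; "tcp_pos": TCP position; "tool_rot": TCP orientation; "force": force on the tool from outside, world axes, zero at the start; "moment": the same for the moment, N m; "opening": finger opening in m; "finger_force": force on a finger pad.
Only numpy, scipy, OpenCV 4.12 (cv2) and the standard library are available. Lean on these libraries where they do the work, as an engineer would, in place of code of your own. Each camera call takes 0.05 s, during which the arm holds its last target. There are 200 camera calls.

## Working session

There is one attempt and no reset: what is moved stays moved. The work goes in short steps, Python scripts to look and compute and a tool call to move; the robot and the scene stay as the last step left them, time stands still between calls to the robot, and variables do not carry over. Pictures are saved under pics/ and viewed, at most 10 in all, crops included, and the job is handed in when it is done.

Besides the shell and the picture viewer there is one more tool, called after "Emit:" in YAML: its name, and indented under it one key for each argument. carry_out: Moves the arm, as the interface text tells. Its arguments: {"type":"object","properties":{"plan":{"type":"array"},"grip_force":{"type":"number"}},"required":["plan"]}

```bash
mkdir -p pics; cat > h.py <<'E'
import numpy as np, cv2
from rig import manip as m
from scipy.spatial.transform import Rotation as R
def cam(n):
    c=m.camera_info(n); return np.array(c["mtx"],float),cv2.Rodrigues(np.array(c["rvec"],float))[0],np.array(c["tvec"],float).ravel()
def onz(n,px,z):
    K,Rm,t=cam(n); d=Rm.T@np.linalg.solve(K,[px[0],px[1],1]); o=-Rm.T@t
    return o+d*(z-o[2])/d[2]
def unproj(n,u,v,d):
    K,Rm,t=cam(n); return (np.linalg.solve(K,np.stack([u,v,np.ones_like(u)]).astype(float))*d-t[:,None]).T@Rm
def proj(n,P):
    K,Rm,t=cam(n); return cv2.projectPoints(np.array(P,float).reshape(-1,1,3),cv2.Rodrigues(Rm)[0],t,K,None)[0].reshape(-1,2)
E
python3 - <<'E'
from h import *
for n in("top","side"):
    p,d=m.grab_frame(n); cv2.imwrite(f"pics/{n}0.png",p[:,:,::-1]); np.save(n+"_d.npy",d); np.save(n+"_p.npy",p)
    K,Rm,t=cam(n); print(n,"pos",-Rm.T@t,"fwd",Rm[2])
    for o,z in(("mug_thumb",.129),("mug_hinge",.129),("mug",.012),("mug_crate",0)):
        for r in m.pinpoint(n,o)[:3]: print(n,o,np.round(r["centre"],1),round(r["confidence"],2),onz(n,r["centre"],z).round(4))
    for r in m.boxes_of(n,"mug_thumb")[:3]+m.boxes_of(n,"mug")[:2]: print(r)
s=m.get_state(); print(s)
print(R.from_rotvec(s["tool_rot"]).as_matrix().round(3))
E
```

```text
top pos [0.44703449 0.00662447 1.03401932] fwd [ 0.13795495  0.00200378 -0.99043648]
top mug_thumb [213.5 254. ] 0.66 [0.554 0.215 0.129]
top mug_hinge [180.4 258.3] 0.67 [0.5468 0.2799 0.129 ]
top mug [232.2 228.7] 0.7 [0.6239 0.2008 0.012 ]
top mug_crate [236.3 231.4] 0.86 [0.6196 0.1938 0.    ]
{'extent': [198.5, 242.7, 281.3, 274.4], 'confidence': 0.71}
{'extent': [187.0, 238.3, 282.9, 274.4], 'confidence': 0.4}
{'extent': [196.1, 200.3, 260.5, 244.2], 'confidence': 0.6}
side pos [0.40870702 0.83150311 0.56010184] fwd [ 0.1885711  -0.85543837 -0.48235478]
side mug_thumb [314.5 295.2] 0.69 [0.5514 0.2208 0.129 ]
side mug_hinge [307.1 323.2] 0.77 [0.5458 0.2827 0.129 ]
side mug [270.8 347.6] 0.94 [0.6207 0.2048 0.012 ]
side mug_crate [273.9 352.1] 0.61 [0.6177 0.1999 0.    ]
{'extent': [291.6, 244.4, 342.1, 313.6], 'confidence': 0.82}
{'extent': [234.4, 280.4, 298.4, 367.9], 'confidence': 0.7}
{'t': 0.7, 'qpos': array([ 1.03701740e+00,  3.41917089e-01,  1.52414714e+00, -6.49927891e-06,
        1.27536712e+00, -1.45976071e-01]), 'joint_velocities': array([ 0.00042154,  0.00249639, -0.00093825, -0.00063662, -0.00108551,
       -0.00098003]), 'joint_torque': array([-3.64994798e-03, -4.33457744e+01, -2.46237552e+01, -2.23696843e-04,
        1.58780531e-04, -4.91245764e-07]), 'tcp_pos': array([0.19850417, 0.48603219, 0.23134809]), 'tool_rot': array([6.05334889e-01, 3.08266108e+00, 2.35617037e-04]), 'force': array([-0.57782572, -0.04503455,  0.11399543]), 'moment': array([-0.03048629,  0.04056758, -0.02126007]), 'finger_force': 0.0, 'opening': 0.08522788534690312}
[[-0.926  0.378  0.   ]
 [ 0.378  0.926  0.   ]
 [-0.     0.    -1.   ]]
```

View pics/top0.png

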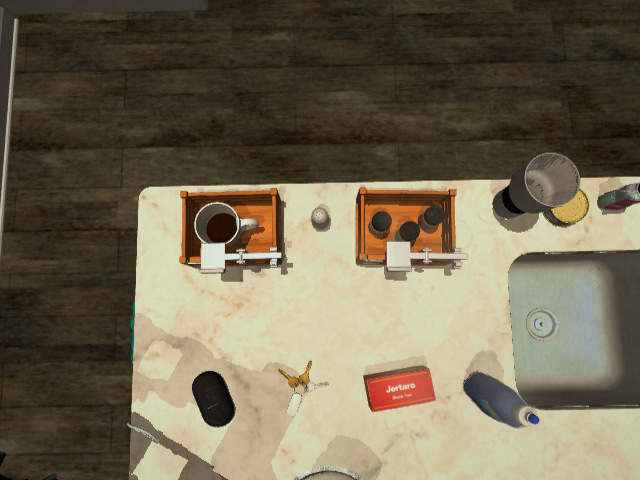

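View pics/side0.png

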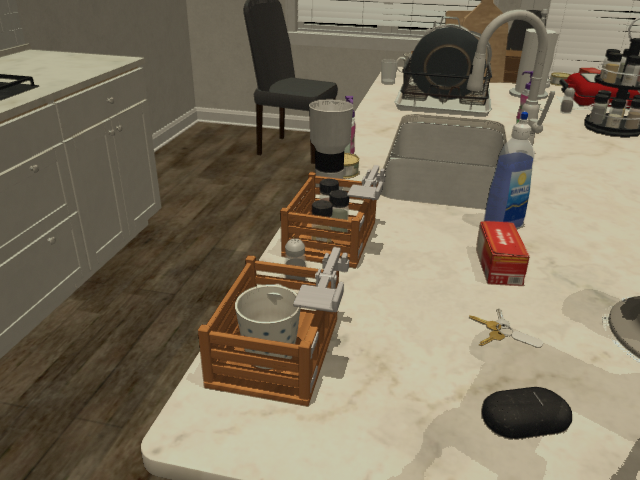

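The top view shows the mug crate at left: mug at about (217,226), its thumb plate at about (201-225, 243-273), and the latch bar running right to (283,257). The spice crate is at (406,228). The side view agrees, with the plate near (318,297). Next I refine the plate using depth.

```bash
python3 - <<'E'
from h import *
for n in("top","side"):
    d=np.load(n+"_d.npy"); v,u=np.nonzero(d>0); P=unproj(n,u,v,d[v,u]); 
    col=np.load(n+"_p.npy")[v,u].astype(int)
    box=(P[:,0]>.48)&(P[:,0]<.6)&(P[:,1]>.07)&(P[:,1]<.3)&(P[:,2]>.108)&(P[:,2]<.16)
    for lo,hi in((.121,.135),(.137,.15)):
        s=box&(P[:,2]>lo)&(P[:,2]<hi)
        if n=="side": s&=P[:,1]>.16
        Q=P[s]; print(n,lo,len(Q),np.median(Q,0).round(4),Q.min(0).round(3),Q.max(0).round(3))
        L=Q[Q[:,1]>.17][:,:2]
        if len(L)>5:
            r=cv2.minAreaRect(L.astype(np.float32)*1000); print("  rect mm",np.round(r[0],1),np.round(r[1],1),round(r[2],1))
    s=box&(P[:,1]>.08)&(P[:,1]<.18)
    if n=="top":
        Q=P[s]; f=np.polyfit(Q[:,1],Q[:,0],1); print("bar slope dx/dy",f, np.degrees(np.arctan(f[0])))
    # crate rails orientation: back rail top
    s=(P[:,2]>.085)&(P[:,2]<.108)&(P[:,1]>.07)&(P[:,1]<.33)&(P[:,0]>.5)&(P[:,0]<.75)&(col[:,0]>col[:,2]+50)
    Q=P[s]; r=cv2.minAreaRect(Q[:,:2].astype(np.float32)*1000); print(n,"crate top",[np.round(x,1) for x in r])
E
```

```text
top 0.121 1130 [0.5488 0.1982 0.1295] [0.516 0.082 0.121] [0.577 0.24  0.135]
  rect mm [546.7 205.3] [70.4 60.6] 90.0
top 0.137 105 [0.52   0.2163 0.1427] [0.516 0.156 0.137] [0.56  0.24  0.147]
  rect mm [519.9 216.4] [46.4  7.9] 89.2
bar slope dx/dy [0.01862091 0.54544527] 1.066776214564772
top crate top [array([617.1, 192.9]), array([148.5, 199.4]), np.float64(0.6)]
side 0.121 1169 [0.5481 0.2185 0.1275] [0.516 0.16  0.121] [0.577 0.245 0.135]
  rect mm [546.4 207.7] [60.  74.9] 0.9
side 0.137 132 [0.5195 0.2225 0.141 ] [0.516 0.197 0.137] [0.525 0.245 0.143]
  rect mm [520.5 221.2] [ 8.4 47.4] 0.8
side crate top [array([616.1, 196.9]), array([150.1, 201. ]), np.float64(0.3)]
```

Emit:
carry_out:
  plan:
    - [0,[-0.042,-0.012,0],-0.05]
    - [0,[-0.09,-0.026,0],-0.11]
    - [0,[-0.14,-0.04,0],-0.18]
    - [0,[-0.19,-0.054,0],-0.25]
    - [0,[-0.24,-0.069,0],-0.31]
    - [0,[-0.29,-0.083,0],-0.37]
    - [0,[-0.34,-0.097,0],-0.37]
    - [0,[-0.385,-0.11,0.01],-0.37]
    - [0,[-0.417,-0.12,0.03],-0.37]
    - [0,[-0.417,-0.12,0.05],-0.37]
    - [0,[-0.417,-0.12,0.07],-0.37]
    - [0,[-0.417,-0.12,0.07],-0.37]
  grip_force: 40

```text
t: 2.2
tcp_pos: [0.5383, 0.2169, 0.1598]
tool_rot: [-0.028, -3.138, 0.001]
force: [-0.4, 0.8, 0.1]
opening: 0.0002
finger_force: 0.0
```

```bash
python3 - <<'E'
from h import *
p,d=m.grab_frame("side"); c=p[200:360,220:420]; cv2.imwrite("pics/side1.png",cv2.resize(c,None,fx=4,fy=3.75,interpolation=2)[:,:,::-1])
p,d=m.grab_frame("top"); np.save("top_d1.npy",d)
s=m.get_state(); print(s["t"],s["tcp_pos"],s["opening"],s["force"],s["qpos"]); print(R.from_rotvec(s["tool_rot"]).as_matrix().round(4))
E
```

```text
2.3 [0.53945078 0.21741244 0.16191536] 0.00010600160824351348 [-0.37197584 -0.62990412  0.42623109] [ 2.51342517e-01  5.04717101e-01  1.46582213e+00  6.01540455e-05
  1.17035620e+00 -1.30180935e+00]
[[-9.998e-01  1.770e-02  7.000e-04]
 [ 1.770e-02  9.998e-01  2.000e-04]
 [-7.000e-04  2.000e-04 -1.000e+00]]
```

View pics/side1.png

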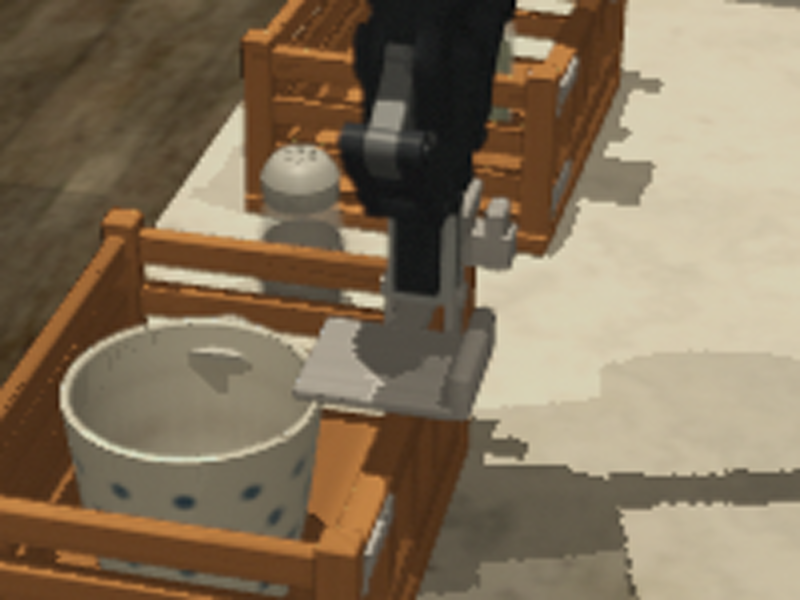

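The closed fingertips hover over the plate at about (415,295) in the crop, just behind the lip at (470,360). Now I press.

Emit:
carry_out:
  plan:
    - [0,[0,0,0.01],0]
    - [0,[0,0,0.02],0]
    - [0,[0,0,0.028],0]
    - [0,[0,0,0.034],0]
    - [0,[0,0,0.039],0]
    - [0,[0,0,0.044],0]
    - [0,[0,0,0.044],0]
    - [0,[0,0,0.044],0]

```text
t: 3.3
tcp_pos: [0.5393, 0.2173, 0.1175]
tool_rot: [0.028, 3.141, 0.0]
force: [-0.8, -0.5, -0.7]
opening: -0.0
finger_force: 0.1
```

```bash
python3 - <<'E'
from h import *
p,d=m.grab_frame("side"); c=p[200:360,220:420]; cv2.imwrite("pics/side2.png",cv2.resize(c,None,fx=4,fy=3.75,interpolation=2)[:,:,::-1])
for n in ("top","side"):
    p,d=m.grab_frame(n)
    for tag,D in(("before",np.load(n+"_d.npy")),("now",d)):
        v,u=np.nonzero(D>0); P=unproj(n,u,v,D[v,u]); o=[]
        for y in np.arange(.085,.245,.01):
            s=(P[:,0]>.538)&(P[:,0]<.573)&(abs(P[:,1]-y)<.005)&(P[:,2]>.095)&(P[:,2]<.17)
            o.append(round(float(np.median(P[s,2]))*1000,1) if s.sum()>2 else None)
        print(n,tag,o)
s=m.get_state(); print(s["t"],s["tcp_pos"],s["force"])
E
```

```text
top before [130.6, 125.6, 128.9, 131.1, 131.1, 131.0, 130.4, 129.6, 130.0, 129.5, 129.1, 128.6, 129.4, 129.0, 129.3, 129.2]
top now [146.7, 125.1, 142.0, 142.0, 139.5, 137.2, 134.9, 131.7, 129.5, None, None, 120.5, 119.1, None, None, None]
side before [129.4, 128.1, 115.2, 129.2, 129.3, 129.4, 129.2, 129.9, 128.1, 126.4, 127.3, 127.1, 127.7, 127.5, 127.6, 127.7]
side now [None, None, 105.8, 103.8, None, None, None, None, None, None, None, 119.5, 118.1, 115.7, 113.8, 112.1]
3.45 [0.53930326 0.2173311  0.11756492] [-0.33295555 -0.35249296 -0.43422685]
```

View pics/side2.png

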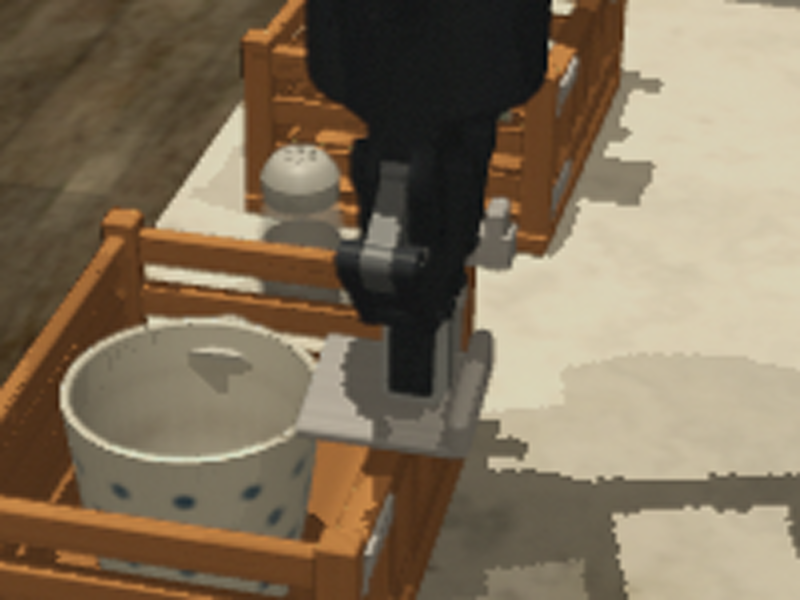

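Plate depth at the thumb is about 12 mm, a tilt of roughly 0.21 rad. I press 2.5 mm further, then pull along the arc.

Emit:
carry_out:
  plan:
    - [0,[0,0,0.0025],0]
    - [0,[0,0,0.0025],0]
    - [0,[0.0038,0,0.0025],0]
    - [0,[0.0065,0.0005,0.0025],0.045]
    - [0,[0.0093,0.001,0.0025],0.087]
    - [0,[0.012,0.0017,0.0025],0.13]
    - [0,[0.0147,0.0025,0.0025],0.175]
    - [0,[0.02,0.0045,0.0025],0.262]
    - [0,[0.025,0.007,0.0025],0.349]
    - [0,[0.0298,0.0098,0.0025],0.436]
    - [0,[0.0344,0.013,0.0025],0.524]
    - [0,[0.0344,0.013,0.0025],0.524]

```text
t: 4.95
tcp_pos: [0.5043, 0.2311, 0.1146]
tool_rot: [-0.838, -3.027, 0.0]
force: [0.4, -0.7, 0.4]
opening: 0.0001
finger_force: 0.1
```

```bash
python3 - <<'E'
from h import *
p,d=m.grab_frame("side"); a=cv2.resize(p[200:360,220:420],(400,320),interpolation=2)
p,d=m.grab_frame("top"); b=cv2.resize(p[180:340,140:340],(400,320),interpolation=2); cv2.imwrite("pics/p3.png",np.hstack([a,b])[:,:,::-1])
s=m.get_state(); print(s["t"],s["tcp_pos"],s["force"],s["qpos"][5]);print(R.from_rotvec(s["tool_rot"]).as_matrix().round(4))
E
```

```text
5.05 [0.5047395  0.23082995 0.11463705] [-0.05278321  1.01196492 -0.264996  ] -0.7401967761600353
[[-8.578e-01  5.140e-01 -6.000e-04]
 [ 5.140e-01  8.578e-01 -1.000e-04]
 [ 4.000e-04 -4.000e-04 -1.000e+00]]
```

View pics/p3.png

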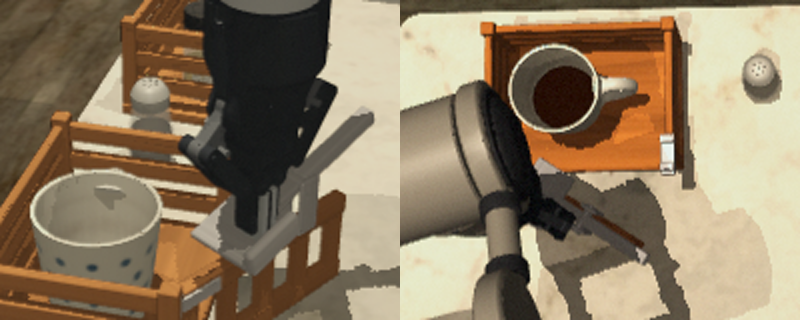

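The gate has followed: in the top half its free end is at (645,258), about 30° open, with the mug untouched. I continue the arc to about 77°.

Emit:
carry_out:
  plan:
    - [0,[0.0055,0.001,0],0.087]
    - [0,[0.0109,0.0025,0],0.175]
    - [0,[0.0162,0.0045,0],0.262]
    - [0,[0.0212,0.007,0],0.349]
    - [0,[0.026,0.0098,0],0.436]
    - [0,[0.0306,0.013,0],0.524]
    - [0,[0.0349,0.0167,0],0.611]
    - [0,[0.0388,0.0207,0],0.698]
    - [0,[0.0417,0.024,0],0.76]
    - [0,[0.0437,0.0268,0],0.82]
    - [0,[0.0437,0.0268,0],0.82]
    - [0,[0.0437,0.0268,0],0.82]

```text
t: 6.55
tcp_pos: [0.4814, 0.2762, 0.1147]
tool_rot: [-1.976, -2.443, 0.0]
force: [-0.4, 0.0, 0.3]
opening: 0.0003
finger_force: 0.1
```

```bash
python3 - <<'E'
from h import *
p,d=m.grab_frame("side"); a=cv2.resize(p[200:360,220:420],(400,320),interpolation=2)
p,d=m.grab_frame("top"); b=cv2.resize(p[180:340,140:340],(400,320),interpolation=2); cv2.imwrite("pics/p4.png",np.hstack([a,b])[:,:,::-1])
s=m.get_state(); print(s["t"],s["tcp_pos"],s["force"]);print(R.from_rotvec(s["tool_rot"]).as_matrix().round(4))
E
```

```text
6.65 [0.48138545 0.27617063 0.11476076] [ 0.44383367 -0.48846232 -0.28755907]
[[-2.083e-01  9.781e-01 -2.000e-04]
 [ 9.781e-01  2.083e-01 -0.000e+00]
 [ 0.000e+00 -2.000e-04 -1.000e+00]]
```

View pics/p4.png

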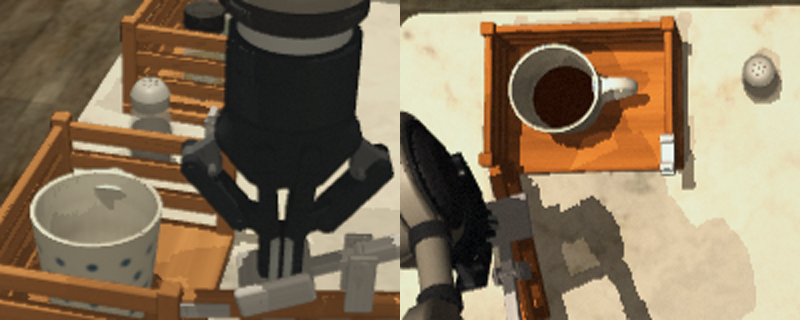

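The gate is now roughly 77° open, running from (505,170) down to (530,315) in the top half. I ease off the lip, lift straight up and move clear.

Emit:
carry_out:
  plan:
    - [0,[-0.002,0,0],0]
    - [0,[-0.002,0,-0.005],0]
    - [0,[-0.002,0,-0.012],0]
    - [0,[-0.002,0,-0.02],0]
    - [0,[-0.002,0,-0.04],0]
    - [0,[-0.002,0,-0.07],0]
    - [0,[-0.002,0,-0.11],0]
    - [0,[-0.002,-0.03,-0.14],0]
    - [0,[0.03,-0.07,-0.15],0]
    - [0,[0.08,-0.1,-0.15],0]
    - [0,[0.12,-0.12,-0.15],0]
    - [0,[0.12,-0.12,-0.15],0]

```text
t: 8.15
tcp_pos: [0.3372, 0.3707, 0.2656]
tool_rot: [-1.972, -2.445, -0.002]
force: [0.0, -0.4, 0.4]
opening: -0.0001
finger_force: 0.0
```

```bash
python3 - <<'E'
from h import *
p,d=m.grab_frame("side"); a=cv2.resize(p[150:390,180:480],(400,320),interpolation=2)
p,d=m.grab_frame("top"); b=cv2.resize(p[170:410,140:440],(400,320),interpolation=2); cv2.imwrite("pics/p5.png",np.hstack([a,b])[:,:,::-1])
v,u=np.nonzero(d>0); P=unproj("top",u,v,d[v,u]); Q=P[(P[:,2]>.08)&(P[:,2]<.16)&(P[:,0]>.36)&(P[:,0]<.53)&(P[:,1]>.18)&(P[:,1]<.34)]
s=(Q[:,2]<.105); print(len(Q),s.sum())
for T in(Q,Q[s]): 
    vx,vy,x,y=cv2.fitLine(T[:,:2].astype(np.float32),cv2.DIST_HUBER,0,.001,.001).ravel(); print(np.degrees(np.arctan2(abs(vx),vy*-np.sign(vx)*-1)),vx,vy,T.min(0),T.max(0))
print(m.get_state()["t"],m.get_state()["tcp_pos"])
for n in("mug",): print([ (r["centre"],onz("top",r["centre"],.012)) for r in m.pinpoint("top",n)[:1]])
E
```

```text
1564 256
73.837135 0.9604743 0.27836865 [0.36059542 0.22883377 0.08017403] [0.52934878 0.29910414 0.14624948]
74.95323 0.9657142 0.25960743 [0.38357757 0.23502907 0.08017403] [0.52934878 0.2821333  0.10458479]
8.25 [0.3390489  0.36887963 0.26519753]
[([231.9, 231.4], array([0.6178047 , 0.20147206, 0.012     ]))]
```

View pics/p5.png

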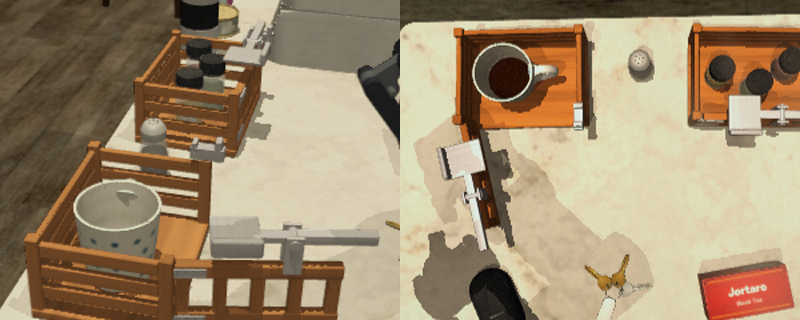

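The robot is clear. The side view shows the gate wide open with the latch lying level on it, and the top view has the gate running from (468,130) to (490,245), measured at about 74-75°. The mug is in place at (505,75) and the spice crate is shut, so I hand it in.

```bash
python3 -c "
from rig import manip as m
print(m.finish_job())"
```

```text
the job is handed in; nothing more can be done
None
```

I unlatched the mug crate's gate and swung it open to about 75° (measured 74–75°); the mug is still standing in place, the spice crate's gate is shut, the arm is clear of everything, and I handed the job in at about 8 s.

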